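# Tighten the recessed nut of the dome-stake holder

## Task

On the jeweller's bench, tighten the nut deep inside the blue holder, the one with the round dome stake: turn the long red-handled socket key that already stands on it clockwise (seen from above) by one flat, 60 degrees. Then lift that key straight out and lower it, foot down, to the bottom of the empty white pot before letting go. Leave the green holder's key alone and keep the white pot upright.

Things in the scene. Friction and masses are not known exactly. Their poses are not given: they have to be found in the camera images.
- key: Socket key, 0.3 kg, upright in the BLUE holder's bore, socket already on the nut (play 5 degrees). Origin: centre of its foot; z up the shaft, x along the handle. 150 mm tall: steel socket 35 mm across, 40 mm high; shaft 13 mm thick; red handle bar on top 70 mm long (x), 13 wide (y), 16 tall, its centre 142 mm above the origin. Dome stake 44 mm wide, top 123 mm above the table, is 66 mm off to -x.
- nut (a joint): Turn of the brass nut in the blue holder, rad: 0 at the start, growing clockwise from above; one flat is 1.05; end stops at -0.6 and 2.0. Stiff (0.06 N m), stays where left. The holder is a fixed block 130 x 80 mm, 85 mm high; bore 44 mm wide, its floor (where the key stands) 12 mm above the table: the foot must rise over 75 mm to clear the block.
- pot: Empty white pot, loose, 0.6 kg. Origin under its centre, z up. 95 mm high, 76 mm wide at the rim, inside 64 mm wide at the bottom and 68 mm at the top, wall 4 mm, inner floor 8 mm above the table. A terracotta pot of the same size, full of tools up to 170 mm high, stands near it.
- other_key: Bystander, not to be used: the same kind of key with the same red handle, upright in the bore of the GREEN holder, which carries a square flat stake 48 mm wide. Origin and axes as for the key.

How it is judged:
By the outcome, as a careful person would: the job done as asked, in the order asked, and still so for the second after the job is handed in, with the robot touching nothing.
It also fails if it takes over 45 s, if anything falls off the work surface, if the arm or the gripper's body presses on something with over 40 N, if the wrist force passes 120 N, or if a joint passes its speed limit or range.

## Robot

A 6-joint arm with a two-finger parallel gripper is mounted at the origin on the work surface. World frame = base frame: x ahead of the robot, y to its left, z up, the work surface at z = 0. Lengths are in mm, angles in rad, forces in N, time in s.
With the tool pointing down it reaches from about 350 to 775 mm from the base axis. Payload 7.3 kg.
Tool frame: the origin (TCP) lies midway between the tips of the shut fingers; the grasp point (between the pads) lies 19 mm behind it (bot.tcp_to_grasp is the distance from the TCP to the grasp point, in mm); z points along the fingers, y is the line along which they close (so a half turn about z gives the same grasp; the last joint's range is limited). The gripper opens to 92 mm and grips with 3 to 60 N. Pads are 19 mm wide; open, the fingers measure 130 mm over their backs; the gripper's body (75 mm by 190 mm) begins 47 mm behind the grasp point.
Start: joints at [-1.287, 0.342, 1.524, -0, 1.275, -0.146], TCP at [218.786, -477.261, 226.741] pointing down, gripper open.
Joint ranges: [-2.53, 2.53], [-0.77, 2.02], [0.04, 2.7], [-1, 4.14], [0.28, 2.66], [-3.11, 3.11]. Speed limits (rad/s): [2.57, 2.57, 3.14, 3.14, 3.14, 3.14].

## Interface

Orientations are given as [roll, pitch, yaw] about the fixed x, y, z axes, in that order (R = Rz(yaw) Ry(pitch) Rx(roll)).
In Python, from plant import bot, viewer gives the robot as it stands. The module is installed in compiled form; this text tells all that it offers.
- The arm moves only by the shell command python3 -m handwheel 'ROWS'. ROWS is text: rows parted by semicolons, each of 7 numbers parted by spaces: the shift along the tool's x, y, z scaled (see below), then the turn, a rotation vector about the tool's x, y, z scaled (see below), then the opening, from -1 (shut) to 1 (fully open), so that 0 is half open. In form: tx ty tz rx ry rz gripper; .... A call has 1 to 8 rows; each row is the pose to reach, as a shift and turn from the pose commanded when the call began, along the tool's axes at that moment, turning the shorter way round; what a row does not reach only later rows make up. The controller multiplies each number of a shift by 10 cm and each number of a turn by pi rad. A row lasts 1/12 s, in which the tool goes at most 41.7 mm and 7.16 degrees, less where a joint would pass 70% of its speed; a pose out of reach is approached as far as the arm can. A call with a number of a shift or a turn outside -1 to 1 is refused whole. A call with a gripper value outside its range is refused whole. The fingers move at their own pace and stop on an object; the grip force is fixed at half the most. Time passes only in rows, so rows that repeat a pose let the fingers close. It gives the time, the measured TCP pose, the force, the opening and the grip force at its end, in the units of the state.
- bot.get_obs(): the state, without advancing time (a new reading comes with each control period).
- viewer.capture(name): name is "side" or "top" or "wrist"; returns a dict with "frame" (400x640x3 uint8, red, green, blue), "fov_y" (degrees; the focal length in pixels is half the picture's height over the tangent of half this angle, whatever the lens; pixels are square), "cx", "cy" (the principal point, pixels), "T" (4x4, takes a point from camera to world coordinates). Camera axes: x right, y down, z forward; pixel columns grow to the right and rows downward; lengths in mm; the calibration is good to about 2 mm. A picture is of the moment at which its call begins. There is no depth.
- bot.close_job(): hands the job in; it is judged then, once.
Trained networks look in a picture, given as the dict that the camera call returned (one of the last four; its "shot" number tells which), for a name from the list of things; names that differ only in an ending like _2 or _b are one class to them, and where a whole thing is asked for, a point or a joint stands for the part that bears it (a point fixed in the world has none). Each returns a list of dicts, best first, with "score" (0 to 1); they miss things now and then, are a little off and sometimes report something else, mostly with a low value. They report only what shows in the picture. A call takes as long as a camera call.
- viewer.recognise(target, picture): "centre" ([column, row] in pixels, amid what is visible of it).
- viewer.cut_out(target, picture): "pixels" (400x640 bool, what is visible of it) and "centre" ([column, row] in pixels, amid what is visible of it).
The state is a dict: "time": time; "joint_positions": joint angles; "dq": joint speeds; "tau": joint torques, N m; "tool_pos": TCP position; "tcp_rot": TCP orientation; "contact_force": force on the tool from outside, world axes, zero at the start; "moment": the same for the moment, N m; "grip_width": finger opening in mm; "finger_force": force on a finger pad.
Only numpy, scipy, OpenCV 4.12 (cv2) and the standard library are available. Lean on these libraries where they do the work, as an engineer would, in place of code of your own. Each camera call takes 0.05 s, during which the arm holds its last target. There are 200 camera calls.

## Working session

There is one attempt and no reset: what is moved stays moved. The work goes in short steps, Python scripts to look and compute and a shell command to move; the robot and the scene stay as the last step left them, time stands still between calls to the robot, and variables do not carry over. Pictures are saved under pics/ and viewed, at most 10 in all, crops included, and the job is handed in when it is done.

```bash
mkdir -p pics
python3 - <<'E'
from plant import bot, viewer
import cv2,numpy as np
print(bot.get_obs())
for n in ["side","top"]:
    p=viewer.capture(n); cv2.imwrite(f"pics/{n}0.png",p["frame"][:,:,::-1]); print(n,p["fov_y"],p["cx"],p["cy"],np.round(p["T"],3).tolist())
    for t in ["key","pot","other_key"]:
        print(t,[(np.round(d["centre"]),round(d["score"],2)) for d in viewer.recognise(t,p)])
E
```

```text
{'time': 0.0, 'joint_positions': array([-1.28699884e+00,  3.42691806e-01,  1.52505434e+00, -7.31009768e-06,
        1.27538085e+00, -1.46025339e-01]), 'dq': array([ 1.11764863e-03,  8.68238696e-05,  9.84490698e-04,  1.06639494e-03,
        3.90445662e-03, -3.14960852e-05]), 'tau': array([-1.36007937e-03, -4.31237805e+01, -2.44222873e+01,  7.17601064e-02,
        5.56907896e-02, -1.27827093e-04]), 'tool_pos': array([ 218.65988782, -476.83557618,  226.04797929]), 'tcp_rot': array([-3.14007362e+00, -2.16342368e-04,  4.29824800e-01]), 'contact_force': array([ 0.05002131, -0.46542189, -0.50694189]), 'moment': array([ 0.0283651 , -0.03722795, -0.02504538]), 'finger_force': 0.0, 'grip_width': 91.91663258803867}
side 52.75314730985235 325.48605265561474 194.71537332274116 [[0.69, -0.452, 0.565, 144.14], [-0.724, -0.426, 0.544, -432.735], [-0.005, -0.784, -0.621, 534.538], [0.0, 0.0, 0.0, 1.0]]
key [(array([375., 227.]), 0.85)]
pot [(array([331., 152.]), 0.98)]
other_key [(array([231., 134.]), 0.87)]
top 45.97985918185906 329.7039115663499 198.35659234287309 [[-0.028, -0.99, 0.14, 483.118], [-1.0, 0.025, -0.019, -2.095], [0.015, -0.141, -0.99, 866.318], [0.0, 0.0, 0.0, 1.0]]
key [(array([444., 252.]), 0.6)]
pot [(array([270., 141.]), 0.72)]
other_key [(array([211., 255.]), 0.7)]
```

View pics/side0.png

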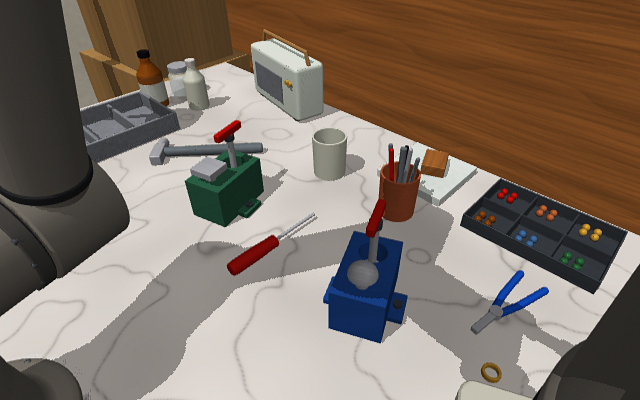

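View pics/top0.png

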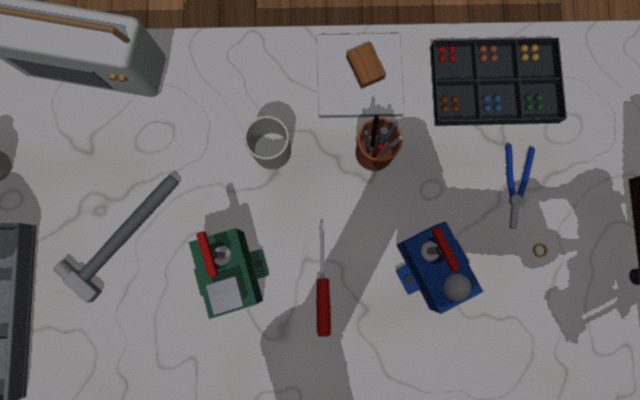

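The side view shows the blue holder (dome at 363,273) with its key handle at about (376,217), the white pot at (330,152) and the tool pot at (398,190). In the top view the key handle runs from (435,230) to (456,268), and the pot is at (268,142). Next I measure them.

```bash
cat > h.py <<'E'
import numpy as np,cv2
from plant import bot,viewer
def ray(p,uv,z):
    f=p["frame"].shape[0]/2/np.tan(np.radians(p["fov_y"]/2))
    T=p["T"]; d=T[:3,:3]@np.array([(uv[0]-p["cx"])/f,(uv[1]-p["cy"])/f,1.])
    return T[:3,3]+d*(z-T[2,3])/d[2]
def red(p,t="key"):
    c=viewer.cut_out(t,p)
    if not c: return None
    fr=p["frame"].astype(int); m=c[0]["pixels"]
    m=cv2.dilate(m.astype(np.uint8),np.ones((5,5)))>0
    return m&(fr[...,0]>60)&(fr[...,0]>2.2*fr[...,1])&(fr[...,0]>2.2*fr[...,2])
def handle(p,z=154,t="key"):
    m=red(p,t)
    if m is None: return None
    uv=np.argwhere(m)[:,::-1]+0.
    W=np.array([ray(p,q,z)[:2] for q in uv])
    (c,s,a)=cv2.minAreaRect(W.astype(np.float32))
    w,v=np.linalg.eigh(np.cov(W.T)); d=v[:,1]*np.sign(v[0,1])
    return len(uv),W.mean(0).round(1),np.round(c,1),np.round(s,1),np.degrees(np.arctan2(d[1],d[0])).round(1)
E
python3 - <<'E'
from h import *
for n in ["side","top"]:
    p=viewer.capture(n); print(n,handle(p))
    c=viewer.cut_out("pot",p)[0]; m=c["pixels"]
    uv=np.argwhere(m)[:,::-1]
    W=np.array([ray(p,q,95)[:2] for q in uv]).astype(np.float32)
    print("pot z95 circle",cv2.minEnclosingCircle(W),len(uv))
    if n=="top":
        print("terracotta",ray(p,(378,143),95).round(), "dome",ray(p,(457,288),110).round(),"potrim",ray(p,(267,138),95).round())
    if n=="side":
        print("terracotta",ray(p,(399,176),95).round(),"potrim",ray(p,(330,140),95).round(),"dome",ray(p,(363,272),108).round())
E
```

```text
side (404, array([ 502.5, -187.1]), array([ 506.3, -186.9]), array([88.5, 17.6]), np.float64(24.4))
pot z95 circle ((652.8194580078125, 46.15435791015625), 100.23055267333984) 1665
terracotta [ 679. -109.   95.] potrim [686.  74.  95.] dome [ 444. -215.  108.]
top (331, array([ 502.7, -189.2]), array([ 503. , -189.2]), array([68.3, 11.4]), np.float64(23.8))
pot z95 circle ((689.4457397460938, 85.79412078857422), 47.42746353149414) 1954
terracotta [ 684. -101.   95.] dome [ 442. -214.  110.] potrim [697.  86.  95.]
```

```bash
python3 -m handwheel '0.4 -0.15 -0.1 0 0 0 0.2; 0.75 -0.28 -0.2 0 0 0 0.2; 0.95 -0.36 -0.3 0 0 0 0.2'; python3 -m handwheel '0.35 -0.13 0 0 0 0 0.2; 0.7 -0.27 0 0 0 0 0.2; 0.95 -0.36 0 0 0 0 0.2'; python3 -m handwheel '0.35 -0.13 0 0 0 0 0.2; 0.7 -0.27 0 0 0 0 0.2; 0.95 -0.36 0 0 0 0 0.2;0.95 -0.36 0 0 0 0 0.2'
python3 - <<'E'
from h import *
for n in ["wrist","top"]:
    p=viewer.capture(n); cv2.imwrite(f"pics/{n}1.png",p["frame"][:,:,::-1]); print(n,handle(p),p["T"].round(2).tolist())
    for c in viewer.cut_out("pot",p)[:1]:
        uv=np.argwhere(c["pixels"])[:,::-1]
        print(uv.min(0),uv.max(0),c["score"])
print(bot.get_obs())
E
```

```text
time: 0.95
tool_pos: [291.7, -402.6, 257.0]
tcp_rot: [-3.14, -0.001, 0.43]
contact_force: [-0.6, -0.2, -0.0]
grip_width: 76.4
finger_force: 0.0
time: 1.2
tool_pos: [363.0, -330.5, 257.2]
tcp_rot: [3.141, -0.001, 0.43]
contact_force: [-0.3, 0.0, -0.1]
grip_width: 57.7
finger_force: 0.0
time: 1.53
tool_pos: [435.6, -256.9, 256.8]
tcp_rot: [-3.141, -0.002, 0.434]
contact_force: [-1.4, -0.0, -0.5]
grip_width: 55.3
finger_force: 0.0
wrist (1974, array([ 504.5, -186.6]), array([ 503.5, -187.1]), array([69.9, 14.1]), np.float64(23.7)) [[0.42, -0.87, -0.27, 509.52], [-0.91, -0.4, -0.12, -223.25], [0.0, 0.3, -0.96, 415.09], [0.0, 0.0, 0.0, 1.0]]
top (383, array([ 501.6, -188.8]), array([ 502.2, -188.3]), array([69. , 13.7]), np.float64(23.2)) [[-0.03, -0.99, 0.14, 483.12], [-1.0, 0.03, -0.02, -2.09], [0.02, -0.14, -0.99, 866.32], [0.0, 0.0, 0.0, 1.0]]
[244 117] [290 168] 0.81
{'time': 1.8333, 'joint_positions': array([-6.95489713e-01,  2.82427023e-01,  1.52515851e+00, -3.87036497e-04,
        1.33402120e+00,  4.47296672e-01]), 'dq': array([-2.15676998e-03, -3.21081498e-03, -6.30572514e-04,  2.06199383e-03,
       -3.73440948e-05,  5.29483926e-03]), 'tau': array([ 4.04835166e-01, -4.05865788e+01, -2.50835377e+01,  1.03568856e-01,
        4.73170876e-04, -7.72329775e-03]), 'tool_pos': array([ 432.10772005, -261.28332341,  256.71429128]), 'tcp_rot': array([3.14144263e+00, 3.45319382e-04, 4.28100705e-01]), 'contact_force': array([-0.56671491, -0.50998509,  0.3672172 ]), 'moment': array([-0.025843  , -0.02402737, -0.05458106]), 'finger_force': 0.0, 'grip_width': 55.05628129652793}
```

View pics/wrist1.png

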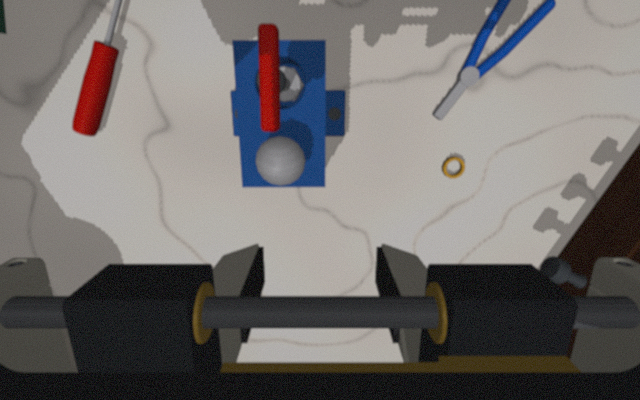

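The wrist view confirms the red handle at (269,78) with the round dome at (281,160) on the blue block; the key is at about (503,-188), yaw 23.6°.

```bash
python3 -m handwheel '0.35 -0.14 0 0 0 0.005 0.2; 0.7 -0.28 0 0 0 0.005 0.2; 0.95 -0.37 0 0 0 0.005 0.2; 0.95 -0.37 0.2 0 0 0.005 0.2; 0.95 -0.37 0.4 0 0 0.005 0.2;0.95 -0.37 0.5 0 0 0.005 0.2;0.95 -0.37 0.5 0 0 0.005 0.2'
python3 - <<'E'
from h import *
p=viewer.capture("wrist"); cv2.imwrite("pics/wrist2.png",p["frame"][:,:,::-1]); print(handle(p))
p=viewer.capture("top"); print(handle(p))
o=bot.get_obs();print(o["tool_pos"],o["tcp_rot"])
E
```

```text
time: 2.42
tool_pos: [502.2, -187.3, 204.4]
tcp_rot: [-3.138, 0.003, 0.413]
contact_force: [-0.9, -0.4, -0.1]
grip_width: 55.1
finger_force: 0.0
(2145, array([ 504. , -187.1]), array([ 502.4, -187.7]), array([72.4, 13.1]), np.float64(23.8))
None
[ 504.14167936 -188.02609439  207.97215233] [ 3.13979117e+00 -1.34597920e-03  4.12963207e-01]
```

View pics/wrist2.png

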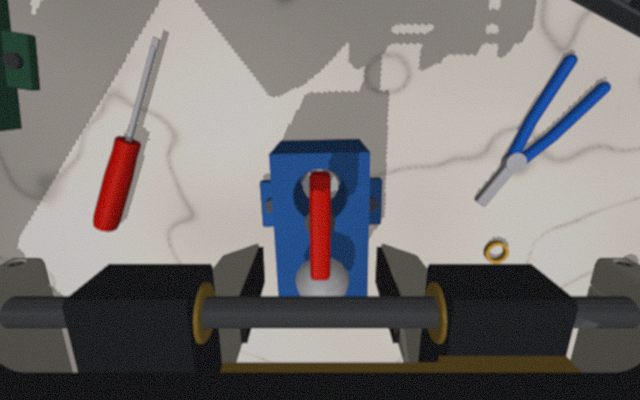

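The handle (320,225) is centred between the fingers, so I descend and close.

```bash
python3 -m handwheel '0 0 0.25 0 0 0 0.2; 0 0 0.5 0 0 0 0.2; 0 0 0.7 0 0 0 0.2; 0 0 0.7 0 0 0 0.2; 0 0 0.7 0 0 0 -1; 0 0 0.7 0 0 0 -1; 0 0 0.7 0 0 0 -1; 0 0 0.7 0 0 0 -1'; python3 -m handwheel '0 0 0 0 0 0 -1;0 0 0 0 0 0 -1;0 0 0 0 0 0 -1;0 0 0 0 0 0 -1'
python3 - <<'E'
from h import *
o=bot.get_obs();print(o)
E
```

```text
time: 3.28
tool_pos: [504.6, -187.6, 138.3]
tcp_rot: [3.139, -0.002, 0.414]
contact_force: [-0.2, -1.1, -0.1]
grip_width: 32.7
finger_force: 0.0
time: 3.62
tool_pos: [503.9, -187.0, 137.1]
tcp_rot: [3.141, -0.0, 0.414]
contact_force: [-0.3, 1.7, 2.4]
grip_width: 12.3
finger_force: 30.0
{'time': 3.6167, 'joint_positions': array([-4.98095080e-01,  4.52335253e-01,  1.61926110e+00,  1.42380070e-04,
        1.06969113e+00,  6.58521546e-01]), 'dq': array([ 0.00057107,  0.00071867, -0.00111629,  0.00058265,  0.00123696,
       -0.00220639]), 'tau': array([-4.17315178e-01, -4.48301268e+01, -2.14370888e+01, -1.20705036e-01,
       -3.15837627e-01,  6.97585900e-03]), 'tool_pos': array([ 503.8774919 , -187.01230883,  137.06379209]), 'tcp_rot': array([ 3.14142773e+00, -2.85524790e-04,  4.14111344e-01]), 'contact_force': array([-0.27334155,  1.67692072,  2.41861645]), 'moment': array([0.20564846, 0.05797784, 0.04378454]), 'finger_force': 30.000674575567245, 'grip_width': 12.28239488584314}
```

```bash
cat > m.py <<'E'
from h import *
M=[]
for i in range(4):
    viewer.capture("side"); M.append(bot.get_obs()["moment"][2])
o=bot.get_obs();print("mz",np.mean(M).round(4),np.std(M).round(4),"yaw",np.degrees(o["tcp_rot"][2]).round(2),o["tool_pos"].round(1),o["contact_force"].round(1))
E
python3 m.py
python3 -m handwheel '0 0 0 0 0 0.012 -1;0 0 0 0 0 0.012 -1'>/dev/null; python3 m.py
python3 -m handwheel '0 0 0 0 0 0.012 -1;0 0 0 0 0 0.012 -1'>/dev/null; python3 m.py
python3 -m handwheel '0 0 0 0 0 0.012 -1;0 0 0 0 0 0.012 -1'>/dev/null; python3 m.py
python3 -m handwheel '0 0 0 0 0 0.03 -1;0 0 0 0 0 0.03 -1'>/dev/null; python3 m.py
```

```text
mz -0.0081 0.031 yaw 23.73 [ 503.9 -187.1  137. ] [-0.2  0.5  4.1]
mz 0.0037 0.0367 yaw 21.62 [ 504.  -187.2  137. ] [0.1 1.1 6.6]
mz 0.0223 0.018 yaw 19.47 [ 504.  -187.2  137. ] [-0.3  0.3  6.3]
mz 0.0236 0.0323 yaw 17.3 [ 504.  -187.1  137. ] [0.2 2.4 5.8]
mz -0.0827 0.0197 yaw 11.89 [ 503.9 -187.2  137. ] [0.  1.1 5.1]
```

```bash
python3 -m handwheel '0 0 0 0 0 0.03 -1;0 0 0 0 0 0.06 -1;0 0 0 0 0 0.09 -1;0 0 0 0 0 0.12 -1;0 0 0 0 0 0.12 -1'>/dev/null; python3 m.py
python3 -m handwheel '0 0 0 0 0 0.03 -1;0 0 0 0 0 0.06 -1;0 0 0 0 0 0.09 -1;0 0 0 0 0 0.12 -1;0 0 0 0 0 0.12 -1'; python3 m.py
python3 - <<'E'
from h import *
p=viewer.capture("wrist"); print(handle(p)); cv2.imwrite("pics/wrist3.png",p["frame"][:,:,::-1])
p=viewer.capture("side"); print(handle(p))
E
```

```text
mz -0.0637 0.0118 yaw -9.71 [ 503.9 -187.4  137. ] [-1.3 -0.2  5.7]
time: 6.32
tool_pos: [503.8, -187.6, 137.0]
tcp_rot: [3.141, -0.001, -0.551]
contact_force: [-0.9, -0.9, 6.3]
grip_width: 12.5
finger_force: 30.0
mz -0.0609 0.0127 yaw -31.31 [ 503.8 -187.6  137. ] [-1.8 -1.1  3.3]
(3364, array([ 508.1, -189.7]), array([ 502.4, -186.4]), array([13.7, 75.6]), np.float64(-31.4))
(248, array([ 485.9, -175.5]), array([ 487. , -176.5]), array([25. , 34.2]), np.float64(-7.2))
```

View pics/wrist3.png

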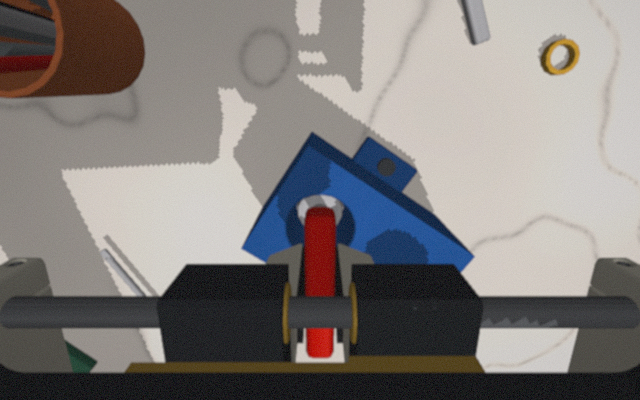

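The wrist view shows the handle gripped squarely (320,280) and turned about 55° relative to the holder. To learn the real play, I back off slightly while watching the moment.

```bash
for i in 1; do python3 -m handwheel '0 0 0 0 0 -0.012 -1;0 0 0 0 0 -0.012 -1'>/dev/null; python3 m.py
python3 -m handwheel '0 0 0 0 0 -0.012 -1;0 0 0 0 0 -0.012 -1'>/dev/null; python3 m.py
python3 -m handwheel '0 0 0 0 0 -0.012 -1;0 0 0 0 0 -0.012 -1'>/dev/null; python3 m.py
python3 -m handwheel '0 0 0 0 0 -0.012 -1;0 0 0 0 0 -0.012 -1'>/dev/null; python3 m.py; done
```

```text
mz 0.0202 0.0272 yaw -29.14 [ 503.9 -187.6  137. ] [-1.3 -0.8  4.9]
mz 0.0677 0.0343 yaw -27.03 [ 503.9 -187.6  137. ] [-0.7 -0.5  4.6]
mz 0.0026 0.029 yaw -24.86 [ 504.  -187.5  137. ] [-0.8 -0.4  5.6]
mz 0.0095 0.0242 yaw -22.71 [ 503.9 -187.5  137. ] [-0.9 -0.8  4.6]
```

```bash
python3 -m handwheel '0 0 0 0 0 -0.008 -1;0 0 0 0 0 -0.008 -1'>/dev/null; python3 m.py
python3 -m handwheel '0 0 0 0 0 -0.008 -1;0 0 0 0 0 -0.008 -1'>/dev/null; python3 m.py
python3 -m handwheel '0 0 0 0 0 -0.008 -1;0 0 0 0 0 -0.008 -1'>/dev/null; python3 m.py
```

```text
mz 0.006 0.0225 yaw -21.27 [ 503.9 -187.5  137. ] [-0.9  0.7  5.7]
mz -0.0737 0.0183 yaw -19.84 [ 503.9 -187.5  137. ] [-1.2 -0.4  4.9]
mz -0.0776 0.0212 yaw -18.4 [ 503.9 -187.5  137. ] [-1.4 -0.1  5.5]
```

```bash
cat > m.py <<'E'
from h import *
M=[]
for i in range(3):
    viewer.capture("side"); o=bot.get_obs(); M.append([o["moment"][2],o["tau"][5]])
print("mz,tau6",np.mean(M,0).round(4),np.std(M,0).round(4),"yaw",np.degrees(o["tcp_rot"][2]).round(2),o["contact_force"].round(1))
E
python3 m.py
for k in 1; do python3 -m handwheel '0 0 0 0 0 0.012 -1;0 0 0 0 0 0.012 -1'>/dev/null; python3 m.py
python3 -m handwheel '0 0 0 0 0 0.012 -1;0 0 0 0 0 0.012 -1'>/dev/null; python3 m.py
python3 -m handwheel '0 0 0 0 0 0.012 -1;0 0 0 0 0 0.012 -1'>/dev/null; python3 m.py
python3 -m handwheel '0 0 0 0 0 0.012 -1;0 0 0 0 0 0.012 -1'>/dev/null; python3 m.py
python3 -m handwheel '0 0 0 0 0 0.012 -1;0 0 0 0 0 0.012 -1'>/dev/null; python3 m.py
python3 -m handwheel '0 0 0 0 0 0.012 -1;0 0 0 0 0 0.012 -1'>/dev/null; python3 m.py
python3 -m handwheel '0 0 0 0 0 0.012 -1;0 0 0 0 0 0.012 -1'>/dev/null; python3 m.py; done
```

```text
mz,tau6 [-0.0538 -0.0584] [0.0109 0.    ] yaw -18.4 [-1.1 -0.9  4.9]
mz,tau6 [-0.0791  0.0356] [0.0337 0.0767] yaw -20.55 [-0.7  0.3  5.5]
mz,tau6 [-0.0389  0.0397] [0.0032 0.0767] yaw -22.71 [-1.9 -0.   5. ]
mz,tau6 [-0.0325  0.0419] [0.0348 0.0766] yaw -24.88 [ 0.2 -0.7  5.7]
mz,tau6 [-0.0209  0.0728] [0.0149 0.0768] yaw -27.03 [-1.  -0.1  5.4]
mz,tau6 [0.0102 0.073 ] [0.0152 0.0765] yaw -29.19 [-1.5 -0.8  5.2]
mz,tau6 [0.0371 0.1068] [0.0262 0.0765] yaw -31.34 [-0.2  0.1  4.8]
mz,tau6 [0.0392 0.1088] [0.0122 0.0764] yaw -33.5 [-1.  -0.2  4.8]
```

```bash
python3 -m handwheel '0 0 0 0 0 0.023 -1;0 0 0 0 0 0.046 -1;0 0 0 0 0 0.046 -1'>/dev/null; python3 m.py; python3 -m handwheel '0 0 0 0 0 -0.028 -1;0 0 0 0 0 -0.028 -1'; python3 m.py
python3 -m handwheel '0 0 -0.15 0 0 0 -1;0 0 -0.3 0 0 0 -1;0 0 -0.3 0 0 0 -1'
python3 - <<'E'
from h import *
p=viewer.capture("wrist"); print(handle(p,184))
E
```

```text
mz,tau6 [-0.0331  0.1052] [0.0271 0.1538] yaw -41.79 [-1.1 -1.1  6.7]
time: 12.22
tool_pos: [503.9, -187.6, 137.0]
tcp_rot: [3.141, -0.001, -0.637]
contact_force: [-1.2, -1.2, 5.1]
grip_width: 12.9
finger_force: 30.0
mz,tau6 [ 0.0797 -0.1091] [0.0235 0.1678] yaw -36.74 [-1.4 -1.   5.3]
time: 12.62
tool_pos: [504.7, -187.7, 168.2]
tcp_rot: [-3.141, -0.003, -0.641]
contact_force: [0.4, 0.4, -2.6]
grip_width: 12.7
finger_force: 30.0
(3327, array([ 508.1, -189.6]), array([ 502.7, -185.7]), array([13.8, 75.8]), np.float64(-36.7))
```

```bash
python3 -m handwheel '0 0 -0.2 0 0 0 -1;0 0 -0.5 0 0 0 -1;0 0 -0.8 0 0 0 -1;0 0 -0.95 0 0 0 -1;0 0 -0.95 0 0 0 -1'
python3 - <<'E'
from h import *
for n in ["side","top"]:
    p=viewer.capture(n); cv2.imwrite(f"pics/{n}4.png",p["frame"][:,:,::-1])
    c=viewer.cut_out("pot",p)[0]; m=c["pixels"]
    f=200/np.tan(np.radians(p["fov_y"]/2)); Ti=np.linalg.inv(p["T"])
    def sil(x,y):
        t=np.linspace(0,6.283,60); P=np.array([[x+r*np.cos(a),y+r*np.sin(a),z,1] for z,r in((0,36),(95,38)) for a in t])@Ti.T
        uv=np.c_[P[:,0]/P[:,2]*f+p["cx"],P[:,1]/P[:,2]*f+p["cy"]]
        im=np.zeros((400,640),np.uint8); cv2.fillConvexPoly(im,cv2.convexHull(np.round(uv).astype(np.int32)),1); return im>0
    best=max((( (s:=sil(x,y))&m).sum()/(s|m).sum(),x,y) for x in range(665,716,2) for y in range(55,105,2))
    print(n,c["score"],best)
E
```

```text
time: 13.13
tool_pos: [504.9, -187.7, 263.9]
tcp_rot: [-3.141, -0.005, -0.641]
contact_force: [1.1, 0.4, -2.3]
grip_width: 12.9
finger_force: 30.0
side 0.89 (np.float64(0.9415472779369628), 703, 91)
top 0.55 (np.float64(0.9560019129603061), 699, 89)
```

View pics/side4.png

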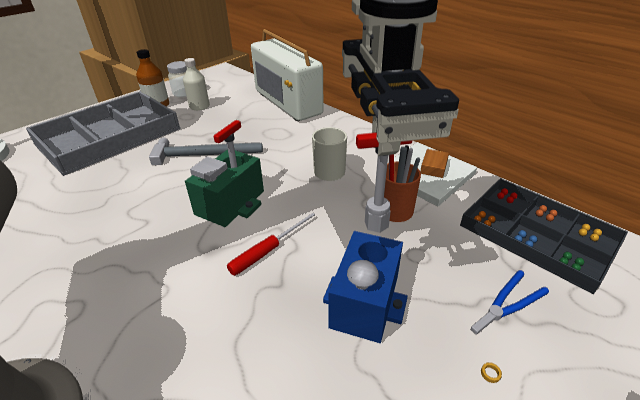

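The side view shows the key hanging plumb in the gripper, its foot at (376,218), clear of the blue block. The white pot at (330,152) is clear of the path, so I carry it over.

```bash
python3 -m handwheel '0 -0.15 0 0 0 0 -1;-0.01 -0.4 0 0 0 0 -1;-0.02 -0.65 0 0 0 0 -1;-0.02 -0.9 0 0 0 0 -1'>/dev/null; python3 -m handwheel '0 -0.25 0 0 0 0 -1;-0.01 -0.5 0 0 0 0 -1;-0.02 -0.75 0 0 0 0 -1;-0.02 -0.95 0 0 0 0 -1'>/dev/null;  python3 -m handwheel '0 -0.25 0 0 0 0 -1;-0.01 -0.5 0 0 0 0 -1;-0.02 -0.75 0 0 0 0 -1;-0.02 -0.95 0 0 0 0 -1';  python3 -m handwheel '0 -0.2 0 0 0 0 -1;-0.01 -0.4 0 0 0 0 -1;-0.02 -0.55 0 0 0 0 -1;-0.02 -0.6 0 0 0 0 -1;-0.02 -0.6 0 0 0 0 -1'
python3 - <<'E'
from h import *
for n in ["side","wrist","top"]:
    p=viewer.capture(n); cv2.imwrite(f"pics/{n}5.png",p["frame"][:,:,::-1])
o=bot.get_obs();print(o["tool_pos"],o["tcp_rot"])
E
```

```text
time: 14.33
tool_pos: [666.6, 42.6, 258.8]
tcp_rot: [3.14, 0.004, -0.641]
contact_force: [0.2, -0.8, -3.4]
grip_width: 12.9
finger_force: 30.0
time: 14.75
tool_pos: [700.7, 91.1, 258.9]
tcp_rot: [3.139, 0.003, -0.64]
contact_force: [0.0, -0.7, -2.8]
grip_width: 12.7
finger_force: 30.0
[700.35217081  89.08192628 260.88468353] [ 3.14010207e+00  9.40045252e-04 -6.42262928e-01]
```

View pics/side5.png

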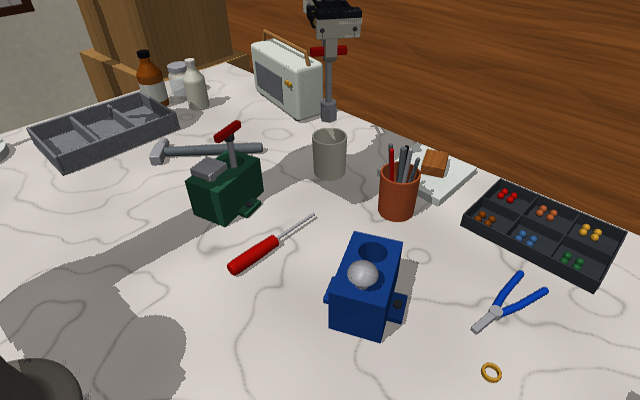

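View pics/wrist5.png

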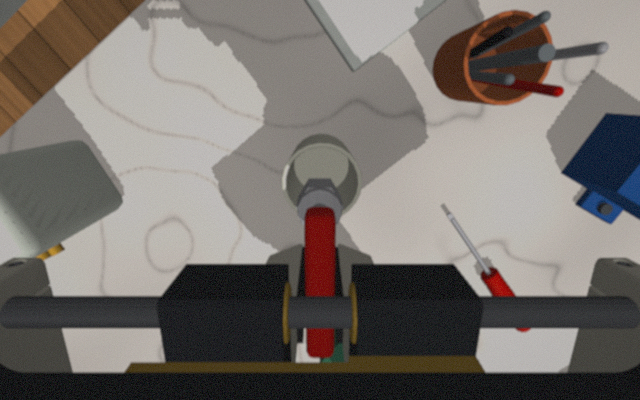

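Side view: the socket (329,110) sits right above the pot mouth (330,138). Wrist view: the socket (319,205) and pot (321,175) share the same column. A quick check of the other axis comes next.

Run:
```python
from h import *
for n in ["side","wrist"]:
    p=viewer.capture(n); f=200/np.tan(np.radians(p["fov_y"]/2)); Ti=np.linalg.inv(p["T"])
    def pr(P):
        P=np.c_[P,np.ones(len(P))]@Ti.T
        return np.c_[P[:,0]/P[:,2]*f+p["cx"],P[:,1]/P[:,2]*f+p["cy"]]
    print(n,"foot/top/rim expected",pr(np.array([[700,89,135],[700,89,175],[700.5,90,95.]])).round(1).tolist())
    t=np.linspace(0,6.283,60); im=p["frame"][:,:,::-1].copy()
    for x,y,z,r,col in((700.5,90,95,38,(0,255,255)),(700,89,135,17.5,(0,255,0)),(700.5,90,0,36,(255,0,255))):
        cv2.polylines(im,[np.round(pr(np.c_[x+r*np.cos(t),y+r*np.sin(t),0*t+z])).astype(np.int32)],True,col,1)
    cv2.imwrite(f"pics/{n}6.png",im)
a=cv2.imread("pics/side6.png")[40:200,240:440];b=cv2.imread("pics/wrist6.png")[110:270,220:420]
cv2.imwrite("pics/c6.png",cv2.resize(np.hstack([a,b]),None,fx=2,fy=2))
```

```text
side foot/top/rim expected [[329.4, 118.4], [329.4, 100.7], [329.2, 134.9]]
wrist foot/top/rim expected [[320.4, 195.7], [320.5, 210.8], [319.1, 184.1]]
```

View pics/c6.png

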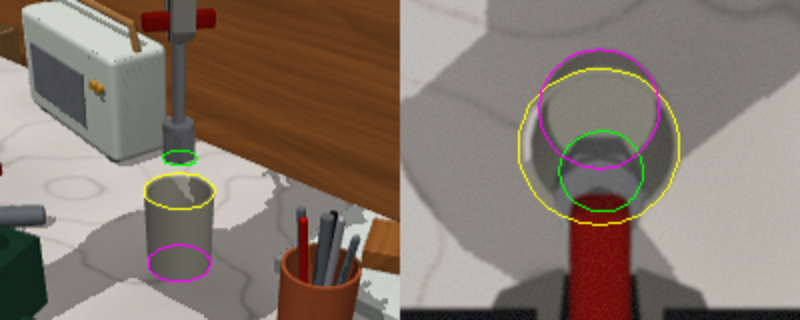

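The overlays match the pot rim, its base and the key's foot in both views, so I lower.

```bash
python3 -m handwheel '0 0 0.2 0 0 0 -1;0 0 0.4 0 0 0 -1;0 0 0.6 0 0 0 -1;0 0 0.8 0 0 0 -1;0 0 0.95 0 0 0 -1;0 0 0.95 0 0 0 -1'; python3 -m handwheel '0 0 0.1 0 0 0 -1;0 0 0.2 0 0 0 -1;0 0 0.28 0 0 0 -1;0 0 0.3 0 0 0 -1;0 0 0.3 0 0 0 -1'
python3 m.py
```

```text
time: 15.5
tool_pos: [698.7, 89.2, 162.9]
tcp_rot: [3.137, 0.005, -0.643]
contact_force: [-1.5, -0.2, -3.2]
grip_width: 13.0
finger_force: 30.0
time: 15.92
tool_pos: [700.5, 90.0, 136.0]
tcp_rot: [3.141, 0.001, -0.641]
contact_force: [-0.6, -0.1, -2.6]
grip_width: 12.7
finger_force: 30.0
mz,tau6 [ 0.0148 -0.0001] [0.012 0.   ] yaw -36.75 [-0.2  0.9 -2.6]
```

```bash
python3 -m handwheel '0 0 0.01 0 0 0 -1;0 0 0.02 0 0 0 -1;0 0 0.02 0 0 0 -1'; python3 m.py;  python3 -m handwheel '0 0 0.01 0 0 0 -1;0 0 0.01 0 0 0 -1;0 0 0.01 0 0 0 -1'; python3 m.py
```

```text
time: 16.32
tool_pos: [700.8, 90.1, 134.7]
tcp_rot: [3.142, -0.0, -0.641]
contact_force: [-0.2, 0.6, -3.9]
grip_width: 12.5
finger_force: 30.0
mz,tau6 [-0.0033 -0.    ] [0.0179 0.0001] yaw -36.75 [ 0.1 -0.9 -3.2]
time: 16.72
tool_pos: [700.8, 90.1, 133.6]
tcp_rot: [3.141, 0.0, -0.641]
contact_force: [0.5, -0.2, -2.6]
grip_width: 12.7
finger_force: 30.0
mz,tau6 [ 0.0077 -0.    ] [0.0184 0.    ] yaw -36.75 [ 0.6  0.1 -3.6]
```

```bash
python3 -m handwheel '0 0 0.01 0 0 0 -1;0 0 0.01 0 0 0 -1;0 0 0.01 0 0 0 -1'; python3 m.py;  python3 -m handwheel '0 0 0.01 0 0 0 -1;0 0 0.01 0 0 0 -1;0 0 0.01 0 0 0 -1'; python3 m.py
```

```text
time: 17.12
tool_pos: [701.1, 90.1, 133.1]
tcp_rot: [-3.141, -0.001, -0.641]
contact_force: [0.7, -0.8, -0.8]
grip_width: 12.7
finger_force: 30.0
mz,tau6 [-0.0076 -0.0012] [0.0186 0.0001] yaw -36.75 [ 0.8 -0.3 -0.5]
time: 17.52
tool_pos: [701.4, 90.1, 133.1]
tcp_rot: [-3.14, -0.002, -0.641]
contact_force: [0.2, 0.5, 6.3]
grip_width: 12.6
finger_force: 30.0
mz,tau6 [-0.0024 -0.0028] [0.0387 0.0001] yaw -36.75 [-0.6  0.1  5.8]
```

The foot is on the pot floor: contact at the expected height, 133 mm. I release and retreat upward.

```bash
python3 -m handwheel '0 0 0 0 0 0 -0.6;0 0 0 0 0 0 -0.2;0 0 0 0 0 0 -0.1;0 0 0 0 0 0 -0.1;0 0 0 0 0 0 -0.1;0 0 0 0 0 0 -0.1'; python3 -m handwheel '0 0 -0.15 0 0 0 -0.1;0 0 -0.4 0 0 0 -0.1;0 0 -0.7 0 0 0 -0.1;0 0 -0.95 0 0 0 -0.1;0 0 -0.95 0 0 0 -0.1'
python3 - <<'E'
from h import *
p=viewer.capture("side"); cv2.imwrite("pics/side7.png",p["frame"][:,:,::-1])
o=bot.get_obs();print(o["time"],o["tool_pos"],o["contact_force"])
E
```

```text
time: 18.17
tool_pos: [700.8, 90.1, 131.4]
tcp_rot: [3.141, 0.0, -0.642]
contact_force: [-0.6, -0.4, 0.7]
grip_width: 40.3
finger_force: 0.0
time: 18.58
tool_pos: [703.1, 90.2, 233.6]
tcp_rot: [-3.135, -0.009, -0.641]
contact_force: [1.0, 0.0, 1.8]
grip_width: 41.5
finger_force: 0.0
18.6333 [702.31044862  90.1474297  230.57920068] [ 0.69775644 -0.6114002  -0.16074462]
```

View pics/side7.png

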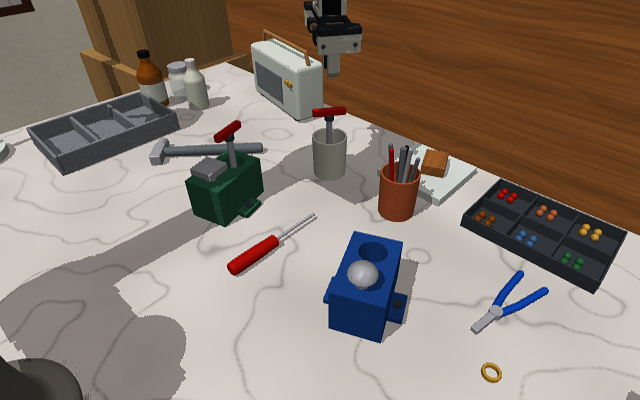

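The key stands upright in the white pot (329,113), the pot is upright, and the gripper is clear of everything.

```bash
python3 -m handwheel '0 0 -0.1 0 0 0 -0.1;0 0 -0.1 0 0 0 -0.1;0 0 -0.1 0 0 0 -0.1' >/dev/null; python3 -c "
from plant import bot
print(bot.close_job())"
```

```text
the job is handed in; nothing more can be done
None
```

I turned the blue holder's nut clockwise by about 60° (key turned 65.5°, less about 5° of play; the nut's own angle was not measured directly), then stood its key foot down in the upright white pot and handed the job in at about 19 s.

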